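# Scan a tube block, fit it on the touch mixer's locating pin and hold it pressed

### The arm

A 7-joint arm with a two-finger parallel gripper is mounted at the origin on a cart in front of the work surface, level with it; the furniture and walls round the work are solid. World frame = base frame: x ahead of the robot, y to its left, z up, the work surface at z = 0. Lengths are in m, angles in rad, forces in N, time in s.
With the tool pointing down it reaches from about 0.425 to 1.025 m from the base axis. Payload 9.4 kg.
Tool frame: the origin (TCP) lies between the finger pads; the fingertips stand robot.finger_overhang ahead of it and the grasp point (between the pads) lies 2 mm behind it (robot.finger_overhang is the distance from the TCP to the fingertips, in m); z points along the fingers, y is the direction in which the jaws open and shut (so a half turn about z gives the same grasp; the last joint's range is limited). The gripper opens to 93 mm and grips with 3 to 60 N. Pads are 15 mm wide; open, the fingers measure 128 mm over their backs; the gripper's body (75 mm by 188 mm) begins 65 mm behind the grasp point.
Start: joints at [1.158, 0.599, -0.003, 1.599, 0.002, 0.943, -0.08], TCP at [0.239, -0.685, 0.236] pointing down, gripper open.
Joint ranges: [-2.57, 2.57], [-0.35, 1.97], [-1.29, 1.29], [0.11, 2.56], [-1.05, 4.19], [0.11, 1.86], [-2.63, 2.63]. Speed limits (rad/s): [2.22, 2.22, 3.01, 3.01, 3.14, 3.14, 3.14].

### API

Orientations are given as [roll, pitch, yaw] about the fixed x, y, z axes, in that order (R = Rz(yaw) Ry(pitch) Rx(roll)).
In Python, from bench import read_state, cams, workorder, robot gives the robot as it stands.
- The arm moves only by the shell command python3 -m jog 'ROWS'. ROWS is JSON, a list of rows, each a list of 7 numbers: the closure, from 0 (fully open) to 1 (shut), then the shift along the tool's x, y, z in m, then the turn, a rotation vector about the tool's x, y, z in rad. A call has 1 to 12 rows; each row shifts and turns the commanded pose from where the row before left it, along the tool's axes as they then stand; what a row does not reach is not made up. A row lasts 1/10 s, in which the tool goes at most 50 mm and 8.59 degrees, less where a joint would pass 70% of its speed; a pose out of reach is approached as far as the arm can. A call is refused whole if a number of a shift passes 0.05 or a number of a turn 0.15, either way. A call with a gripper value outside its range is refused whole. The fingers move at their own pace and stop on an object; the grip force is fixed at half the most. Time passes only in rows, so rows that do not move let the fingers close. It gives the time, the measured TCP pose, the force and the opening at its end, in the units of the state.
- read_state(): the state, without advancing time (a new reading comes with each control period).
- cams.get_image(name): name is "scene" or "top"; returns a dict with "img" (420x560x3 uint8, red, green, blue), "intrinsics" (3x3 intrinsics, pixels), "k1" (the pictures are not rectified: a ray, as slopes to the right and down, at radius r is drawn at 1 + k1 r^2 times it, then the intrinsics apply), "extrinsics" (4x4, takes a point from camera to world coordinates). Camera axes: x right, y down, z forward; pixel columns grow to the right and rows downward; lengths in m; the calibration is good to about 2 mm. A picture is of the moment at which its call begins. There is no depth.
- workorder.sign_off(): hands the job in, once; it reports no verdict.
The state is a dict: "time_s": time; "joints": joint angles; "qvel": joint speeds; "tau": joint torques, N m; "tool_pos": TCP position; "eef_rot": TCP orientation; "ft_force": force on the tool from outside, world axes, zero at the start; "ft_torque": the same for the moment, N m; "opening": finger opening in m.
Only numpy, scipy, OpenCV 4.12 (cv2) and the standard library are available. Lean on these libraries where they do the work, as an engineer would, in place of code of your own. Each camera call takes 0.05 s, during which the arm holds its last target. There are 200 camera calls.

### The job

Pick the blue tube block up by its grey fin and hold it still and level, about 10 cm in front of the barcode reader's red window, one of its labels squarely facing the middle of the window, for a second. Then bring it to the touch mixer and, with the block lying lengthwise along the deck, slide it over the deck until it drops onto the locating pin hidden beneath it, press it down until the sprung deck is at its lower stop, and finish while still gripping and pressing it: do not let go. Leave the jar, the dropper bottle and the timer standing where they are.

Things in the scene. Friction and masses are not known exactly. Their poses are not given: they have to be found in the camera images.
- tube_block: Blue sample tube block, loose, 0.15-0.31 kg, 50 (its x) x 90 (y) x 30 mm, origin at the centre of its underside, z up. Alike after a half turn. Four green-capped tubes, 7 mm high, stand on the corners of its top (13 mm off centre in x, 34 in y).
- fin_mid (a point): Middle of the grey grip fin on top of the block, 48 mm above the underside. The fin is 16 mm thick in the block's x, 40 mm long in y, from 30 to 66 mm above the underside.
- hole (a point): Mouth of the blind round hole in the middle of the block's underside (at the block's origin): 14 mm wide, 18 mm deep, flared to 20 mm at the mouth.
- label_mid (a point): Point inside the block, 15 mm above its underside, midway between its two white barcode labels, one on each long face (+x and -x, 25 mm away); they are alike, either will do. Axes as the block's.
- window (a point): Centre of the red window of the barcode reader: fixed grey head 70 wide, 60 high, on a stem, top 180 mm above the worktop, window 150 mm. It looks level along its own -x, roughly at the robot. It reads when label_mid is 60-200 mm ahead of it, within 30 mm sideways and in height, the block's x within 0.3 rad of the window's x (either way round), level, gripped and still for 0.5 s.
- mixer: Touch mixer, fixed: white housing 110 (x) x 145 (y) x 47 mm, blue knob on its front (-x); origin at the centre of its underside, z up. On it a sprung metal deck, 84 x 136 mm, long in y, with a dark slot along y in its middle.
- deck_mid (a point): Middle of the raised deck's top, 55 mm above the mixer's origin; axes as the mixer's. A fixed steel pin, 10 mm thick, tip tapered to 5 mm, stands 10 mm above the raised deck on its middle line (x = 0), at an unreported place within 15 mm of this point along y. A block that misses it rides on the pin's top; with the hole over it, the block goes down 10 mm onto the deck.
- mixer_deck (a joint): How far the sprung deck is pressed down: 0 m raised, 0.006 m at its lower stop. It starts to move at about 6 N and reaches the stop at about 12 N (the block's own weight does not move it) and springs back when let go.
- amber_jar: Brown jar with black cap, 52 mm wide, 89 mm tall, loose bystander; origin at the centre of its underside.
- dropper: Small brown dropper bottle, 34 mm wide, 102 mm tall, loose bystander; origin at the centre of its underside.
- timer: White bench timer lying flat, 62 x 65 x 18 mm, loose bystander; origin at the centre of its underside.

How it is judged:
On the way, in this order (a step that is already met when the one before it is completed fails the run):
1. the gripped block is held still and level with a label facing the reader's window (x of label_mid in the frame of window between -0.2 and -0.06 m and y of label_mid in the frame of window between -0.03 and 0.03 m and z of label_mid in the frame of window between -0.03 and 0.03 m and angle between the x axis of tube_block and the x axis of window, either way round below 0.3 rad and angle between tube_block's own z axis and vertical below 0.3 rad and linear speed of tube_block below 0.03 m/s and contact force between the fingers and tube_block above 1 N), for 0.5 s.
2. the block has dropped over the pin onto the mixer's deck, level and lengthwise (x of tube_block in the frame of mixer between -0.01 and 0.01 m and y of tube_block in the frame of mixer between -0.022 and 0.022 m and angle between tube_block's own z axis and vertical below 0.08 rad and angle between the x axis of tube_block and the x axis of mixer, either way round below 0.35 rad and z of tube_block in the frame of mixer below 0.058 m), for 0.2 s.
At the end, for the whole second after the job is handed in: Block on the pin, level (0.08 rad), lengthwise (0.35 rad), centre within 10 mm across and 22 mm along the deck's middle, underside below 53 mm; deck held down 4 mm or more; fingers bear on the block (over 2 N); all at rest; bystanders upright, within 30 mm of their start (x of tube_block in the frame of mixer between -0.01 and 0.01 m and y of tube_block in the frame of mixer between -0.022 and 0.022 m and angle between tube_block's own z axis and vertical below 0.08 rad and angle between the x axis of tube_block and the x axis of mixer, either way round below 0.35 rad and z of tube_block in the frame of mixer below 0.053 m and value of joint mixer_deck above 0.004 m and contact force between the fingers and tube_block above 2 N and linear speed of tube_block below 0.02 m/s and distance of each of amber_jar, dropper, timer from where it was at the start of the episode below 0.03 m and angle between each of amber_jar, dropper, timer's own z axis and vertical below 0.2 rad); the arm keeps its last pose, push and grip.
It fails at once if a bystander was knocked over or pushed away (distance of any of amber_jar, dropper, timer from where it was at the start of the episode above 0.04 m or angle between any of amber_jar, dropper, timer's own z axis and vertical above 0.4 rad).
It also fails if it takes over 48 s, if anything falls off the work surface, if the arm or the gripper's body presses on something with over 40 N, if the wrist force passes 120 N, or if a joint passes its speed limit or range.

## Working session

There is one attempt and no reset: what is moved stays moved. The work goes in short steps, Python scripts to look and compute and a shell command to move; the robot and the scene stay as the last step left them, time stands still between calls to the robot, and variables do not carry over. Pictures are saved under pics/ and viewed, about 8 in all and at most 12, crops included, and the job is handed in when it is done.

```bash
mkdir -p pics; ls; python3 - <<'E'
from bench import read_state, cams, workorder, robot
import cv2,numpy as np
print(robot.finger_overhang); s=read_state(); print(s)
for n in("scene","top"):
    d=cams.get_image(n); cv2.imwrite(f"pics/{n}0.png",d["img"][:,:,::-1]); print(n,d["intrinsics"],d["k1"],d["extrinsics"])
E
```

```text
pics
0.017
{'time_s': 0.0, 'joints': array([ 1.15830042,  0.60013332, -0.00256537,  1.60013758,  0.00179643,
        0.94291502, -0.07979218]), 'qvel': array([-1.91361481e-05,  1.05550474e-03, -5.34170430e-04, -5.47699620e-04,
        9.29224981e-04, -1.78946033e-03,  1.19272678e-04]), 'tau': array([ 6.29607694e-04, -7.65065789e+01,  1.49717499e+00, -2.52355081e+01,
       -5.24398510e-02,  1.69445324e-02,  1.46122125e-04]), 'tool_pos': array([ 0.23874376, -0.68405908,  0.23475097]), 'eef_rot': array([-3.14000701e+00,  1.30127067e-04,  3.35878523e-01]), 'ft_force': array([-0.49362731, -1.00936611,  0.07205257]), 'ft_torque': array([-0.0095933 , -0.06035416, -0.00255698]), 'opening': 0.09289346117680834}
scene [[471.24201552   0.         279.91296862]
 [  0.         471.24201552 207.9936337 ]
 [  0.           0.           1.        ]] -0.1543098869774955 [[-0.86508035 -0.24451653  0.43800418  0.11209146]
 [-0.50155797  0.4064786  -0.76368498  0.39556358]
 [ 0.00869428 -0.88033336 -0.47427586  0.56214088]
 [ 0.          0.          0.          1.        ]]
top [[499.35667618   0.         288.21502627]
 [  0.         499.35667618 208.14529487]
 [  0.           0.           1.        ]] 0.04595463962086604 [[ 0.00577033 -0.98120786  0.19286742  0.27482131]
 [-0.99984977 -0.00250876  0.01715089 -0.34032701]
 [-0.01634473 -0.19293742 -0.98107492  1.35869007]
 [ 0.          0.          0.          1.        ]]
```

View pics/scene0.png

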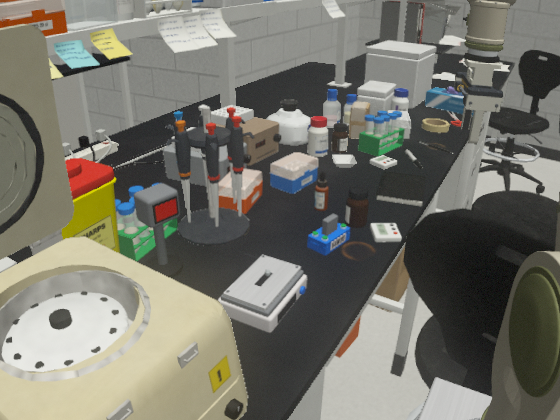

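View pics/top0.png

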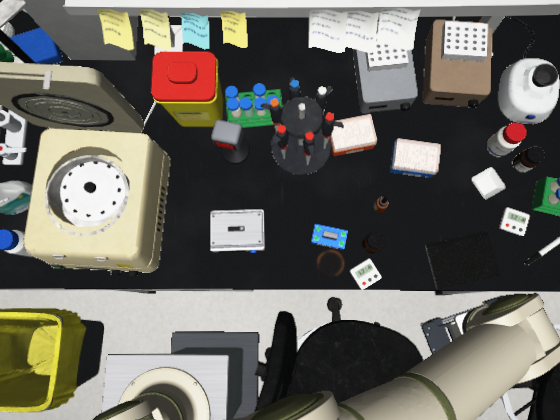

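```bash
cat > h.py <<'E'
import cv2,numpy as np
from bench import read_state,cams
def ray(d,uv):
    K,k1,E=d["intrinsics"],d["k1"],d["extrinsics"]
    p=cv2.undistortPoints(np.array(uv,float).reshape(-1,1,2),K,np.array([k1,0,0,0,0.])).reshape(-1,2)
    v=np.c_[p,np.ones(len(p))]@E[:3,:3].T
    return E[:3,3],v
def plane(d,uv,z):
    o,v=ray(d,uv); return o+v*((z-o[2])/v[:,2])[:,None]
def tri(d1,u1,d2,u2):
    A=np.zeros((3,3));b=np.zeros(3)
    for d,u in((d1,u1),(d2,u2)):
        o,v=ray(d,[u]);v=v[0]/np.linalg.norm(v);P=np.eye(3)-np.outer(v,v);A+=P;b+=P@o
    return np.linalg.solve(A,b)
def proj(d,X):
    E=np.linalg.inv(d["extrinsics"]);X=np.atleast_2d(X)
    return cv2.projectPoints(X.astype(float),cv2.Rodrigues(E[:3,:3])[0],E[:3,3],d["intrinsics"],np.array([d["k1"],0,0,0,0.]))[0].reshape(-1,2)
E
python3 - <<'E'
from h import *
S=cams.get_image("scene");T=cams.get_image("top")
t=T["img"][:,:,::-1];s=S["img"][:,:,::-1]
def crop(im,x,y,w,h,k): return cv2.resize(im[y:y+h,x:x+w],None,fx=k,fy=k,interpolation=cv2.INTER_CUBIC)
a=crop(t,200,195,200,100,4); b=crop(s,210,200,100,75,4); 
b=crop(s,215,205,135,130,3)[:200*3]; c=crop(s,125,175,80,100,3)
cv2.imwrite("pics/a.png",np.vstack([a,np.hstack([crop(s,296,205,66,50,4),crop(s,126,178,66,50,4),crop(t,200,112,66,50,4),np.zeros((200,8,3),np.uint8)])]))
hsv=cv2.cvtColor(T["img"],cv2.COLOR_RGB2HSV)
m=cv2.inRange(hsv,(95,120,80),(125,255,255));m[:,:300]=0;m[:,360:]=0;m[:215]=0;m[260:]=0
print(cv2.minAreaRect(cv2.findNonZero(m)))
r=cv2.boxPoints(cv2.minAreaRect(cv2.findNonZero(m)));print(plane(T,r,0.03))
m=cv2.inRange(hsv,(0,0,110),(179,50,255));m[:,:200]=0;m[:,275:]=0;m[:200]=0;m[260:]=0
q=cv2.minAreaRect(cv2.findNonZero(m));print(q,plane(T,cv2.boxPoints(q),0.05))
E
```

```text
((328.9500732421875, 236.23959350585938), (34.590641021728516, 20.477006912231445), 11.768289566040039)
[[ 0.4419466  -0.37569437  0.03      ]
 [ 0.49627485 -0.38708901  0.03      ]
 [ 0.47740035 -0.47772335  0.03      ]
 [ 0.42345765 -0.46567636  0.03      ]]
((236.52586364746094, 229.8273162841797), (41.10493469238281, 54.2859992980957), 88.21009063720703) [[ 0.52613636 -0.1050368   0.05      ]
 [ 0.53112682 -0.25008273  0.05      ]
 [ 0.42105312 -0.25519044  0.05      ]
 [ 0.4161331  -0.11250454  0.05      ]]
```

View pics/a.png

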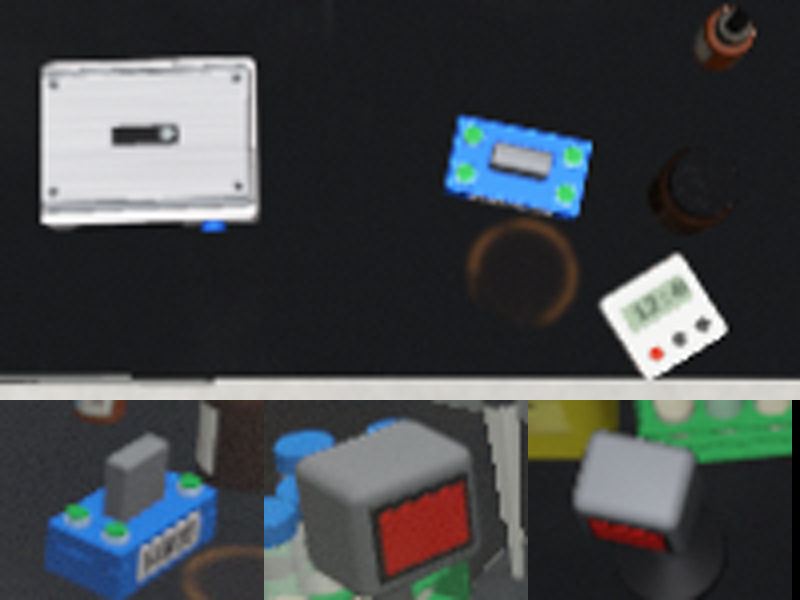

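```bash
python3 - <<'E'
from h import *
S=cams.get_image("scene");T=cams.get_image("top")
np.set_printoptions(precision=4,suppress=True)
c=lambda p:np.array(p,float)/4+[200,195]-0.375
print("pin",plane(T,c([[168,133]]),.064),"slot ends z.055",plane(T,c([[112,135],[179,133]]),.055))
print("screws",plane(T,c([[54,85],[236,78],[238,186],[54,191]]),.055),plane(T,c([[54,85],[236,78],[238,186],[54,191]]),.055).mean(0))
hs=cv2.cvtColor(T["img"],cv2.COLOR_RGB2HSV)
g=cv2.inRange(hs,(45,100,80),(85,255,255));g[:,:305]=0;g[:,355:]=0;g[:215]=0;g[260:]=0
n,l,st,ce=cv2.connectedComponentsWithStats(g);print(st[1:,4])
ce=ce[1:][st[1:,4]>3];P=plane(T,ce,.037);print("caps",P,P.mean(0))
hs=cv2.cvtColor(S["img"],cv2.COLOR_RGB2HSV)
def sc(p): return (np.array(p,float)-[264,400])/4+[126,178]-0.375
W=sc([[378,510],[465,480],[472,548],[383,580]])
m=cv2.inRange(hs,(0,120,60),(6,255,255))|cv2.inRange(hs,(172,120,60),(180,255,255))
m[:,:145]=0;m[:,182:]=0;m[:190]=0;m[230:]=0
M=cv2.moments(m,True);print("win",plane(S,[[M['m10']/M['m00'],M['m01']/M['m00']],W.mean(0)],.15))
L=plane(S,[(W[0]+W[3])/2,(W[1]+W[2])/2],.15);print(L); d=L[1]-L[0];print("win width",np.linalg.norm(d),"normal",np.degrees(np.arctan2(d[0],-d[1]))) 
# head top corners in top view, z .18
H=(np.array([[597,435],[695,452],[682,527],[577,503]],float)-[528,400])/4+[200,112]-.375
H=plane(T,H,.18);print("head",H,H.mean(0))
# bystanders
print("dropper,jar",plane(T,c([[738,20],[705,178]]),.095),"timer",plane(T,c([[663,315]]),.018))
E
```

```text
pin [[ 0.4762 -0.1957  0.064 ]] slot ends z.055 [[ 0.4762 -0.1577  0.055 ]
 [ 0.4777 -0.2019  0.055 ]]
screws [[ 0.5097 -0.1181  0.055 ]
 [ 0.5147 -0.239   0.055 ]
 [ 0.4426 -0.2416  0.055 ]
 [ 0.4389 -0.1206  0.055 ]] [ 0.4765 -0.1798  0.055 ]
[14 15 15 14]
caps [[ 0.4794 -0.3964  0.037 ]
 [ 0.4661 -0.4633  0.037 ]
 [ 0.4547 -0.391   0.037 ]
 [ 0.4411 -0.4577  0.037 ]] [ 0.4603 -0.4271  0.037 ]
win [[ 0.67   -0.1544  0.15  ]
 [ 0.6687 -0.1531  0.15  ]]
[[ 0.676  -0.1316  0.15  ]
 [ 0.6612 -0.1753  0.15  ]]
win width 0.04609055945343064 normal -18.642978780805276
head [[ 0.729  -0.1406  0.18  ]
 [ 0.718  -0.202   0.18  ]
 [ 0.6693 -0.195   0.18  ]
 [ 0.6847 -0.1296  0.18  ]] [ 0.7002 -0.1668  0.18  ]
dropper,jar [[ 0.5462 -0.5652  0.095 ]
 [ 0.4437 -0.5411  0.095 ]] timer [[ 0.3623 -0.5229  0.018 ]]
```

```bash
python3 -m jog '[[0,0.01,0,0,0,0,-0.147],[0,0.01,0,0,0,0,-0.147],[0,0.01,0,0,0,0,-0.147],[0,0.01,0,0,0,0,-0.147],[0,0,0,0,0,0,-0.147],[0,0,0,0,0,0,-0.147],[0,0,0,0,0,0,-0.147],[0,0,0,0,0,0,0]]'
cat >> h.py <<'E'
def togo(p,yaw):
    s=read_state();q=s["tool_pos"];y=s["eef_rot"][2];d=np.array(p)-q
    c,n=np.cos(y),np.sin(y);np.set_printoptions(precision=4,suppress=True)
    print("t",s["time_s"],"pos",q,s["eef_rot"],"F",s["ft_force"],"op",s["opening"])
    print("tool shift",c*d[0]+n*d[1],n*d[0]-c*d[1],-d[2],"turn z",-(yaw-y))
E
python3 -c "
from h import *
togo([.4603,-.4271,.15],1.368)"
```

```text
time_s: 1.1
tool_pos: [0.2721, -0.6637, 0.2354]
eef_rot: [3.142, -0.0, 1.367]
ft_force: [0.1, -0.8, -0.5]
opening: 0.093
t 1.1 pos [ 0.2721 -0.6637  0.2354] [ 3.1416 -0.0003  1.3666] F [ 0.0706 -0.8018 -0.4705] op 0.09298247426636858
tool shift 0.2698974165675148 0.13635279718718055 0.08544999064880601 turn z -0.001369508920102902
```

```bash
python3 -m jog '[[0,0.03,0.015,0,0,0,0],[0,0.03,0.015,0,0,0,0],[0,0.03,0.015,0,0,0,0],[0,0.03,0.015,0.01,0,0,0],[0,0.03,0.015,0.01,0,0,0],[0,0.03,0.015,0.01,0,0,0],[0,0.03,0.015,0.015,0,0,0],[0,0.03,0.015,0.015,0,0,0],[0,0.03,0.016,0.015,0,0,0],[0,0,0,0.01,0,0,0],[0,0,0,0,0,0,0]]'
python3 - <<'E'
from h import *
togo([.4603,-.4271,.053],1.368)
S=cams.get_image("scene");T=cams.get_image("top")
print(proj(S,[.4603,-.4271,.066]),proj(T,[.4603,-.4271,.066]))
a=cv2.resize(S["img"][140:290,260:460,::-1],None,fx=3,fy=3,interpolation=2)
cv2.imwrite("pics/b.png",a)
E
```

```text
time_s: 2.2
tool_pos: [0.4607, -0.4263, 0.1494]
eef_rot: [-3.139, -0.001, 1.363]
ft_force: [-0.6, -1.2, -0.4]
opening: 0.0932
t 2.2 pos [ 0.4607 -0.4263  0.1494] [-3.1395 -0.0008  1.3634] F [-0.5599 -1.1792 -0.3868] op 0.09320740443015454
tool shift -0.0008981251806277837 -0.000224240659571733 0.09635602253105441 turn z -0.004607642674317569
[[329.4838 215.9713]] [[330.0063 234.0859]]
```

View pics/b.png

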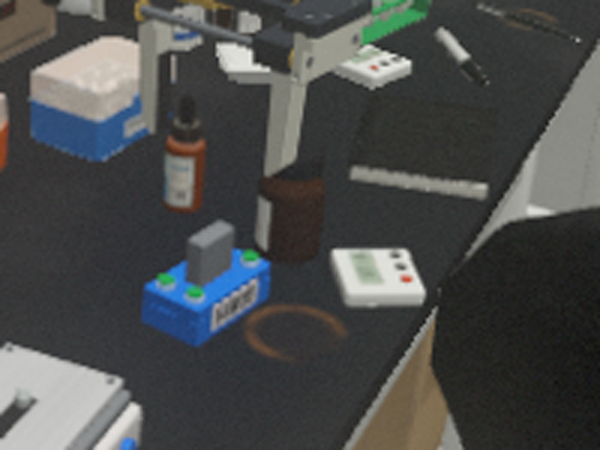

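```bash
python3 -m jog '[[0,0,0,0.03,0,0,0],[0,0,0,0.03,0,0,0],[0,0,0,0.02,0,0,0],[0,0,0,0.016,0,0,0],[0,0,0,0,0,0,0],[1,0,0,0,0,0,0],[1,0,0,0,0,0,0],[1,0,0,0,0,0,0],[1,0,0,0,0,0,0],[1,0,0,0,0,0,0],[1,0,0,0,0,0,0],[1,0,0,0,0,0,0]]'
python3 -m jog '[[1,0,0,0,0,0,0],[1,0,0,-0.02,0,0,0],[1,0,0,-0.03,0,0,0],[1,0,0,-0.04,0,0,0],[1,0,0,-0.04,0,0,0],[1,0,0,0,0,0,0]]'
python3 - <<'E'
from h import *
togo([.574,-.126,.188],1.29)
S=cams.get_image("scene")
a=cv2.resize(S["img"][130:280,240:440,::-1],None,fx=3,fy=3,interpolation=2)
cv2.imwrite("pics/c.png",a)
E
```

```text
time_s: 3.5
tool_pos: [0.4608, -0.4272, 0.0547]
eef_rot: [3.142, 0.0, 1.365]
ft_force: [0.3, 0.4, 0.0]
opening: 0.0414
time_s: 4.1
tool_pos: [0.4628, -0.4287, 0.1899]
eef_rot: [3.134, 0.004, 1.365]
ft_force: [-0.4, -0.4, 0.2]
opening: 0.0003
t 4.1 pos [ 0.4628 -0.4287  0.1899] [3.1345 0.0038 1.3645] F [-0.3776 -0.3865  0.2444] op 0.00034404237345529015
tool shift 0.31904197563447867 0.046791972117762246 0.0018613149806208928 turn z 0.07450333199904247
```

View pics/c.png

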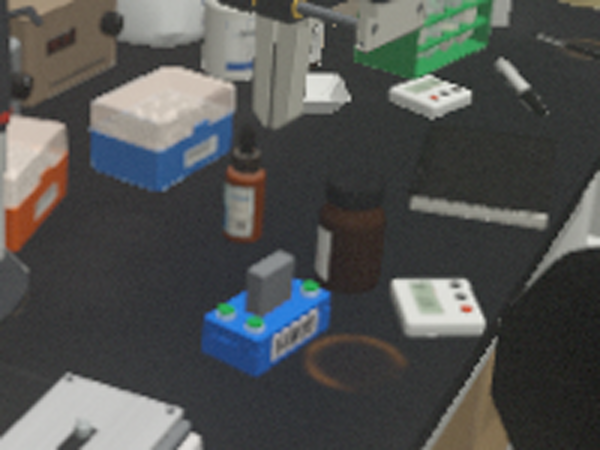

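```bash
python3 -m jog '[[0,0,0,0,0,0,0],[0,0,0,0,0,0,0],[0,0,0,0,0,0,0],[0,0,0,0,0,0,0],[0,0,0,0,0,0,0],[0,0,0,0,0,0,0],[0,0,0,0,0,0,0],[0,0,0,0,0,0,0],[0,0,0,0,0,0,0]]'
python3 - <<'E'
from h import *
T=cams.get_image("top")
togo([.4603,-.4271,.054],1.368)
E
```

```text
time_s: 5.05
tool_pos: [0.4608, -0.4272, 0.1846]
eef_rot: [3.142, 0.0, 1.365]
ft_force: [0.2, -0.3, 0.1]
opening: 0.068
t 5.1 pos [ 0.4607 -0.4272  0.1846] [3.1416 0.0001 1.3648] F [-0.0276 -1.2626  0.0166] op 0.07170174410108916
tool shift 3.467050417020444e-05 -0.0004520681483429885 0.1306388064710216 turn z -0.0032258383360412868
```

```bash
python3 -m jog '[[0,0,0,0.03,0,0,0],[0,0,0,0.03,0,0,0],[0,0,0,0.03,0,0,0],[0,0,0,0.025,0,0,0],[0,0,0,0.0155,0,0,0],[1,0,0,0,0,0,0],[1,0,0,0,0,0,0],[1,0,0,0,0,0,0],[1,0,0,0,0,0,0],[1,0,0,0,0,0,0],[1,0,0,0,0,0,0],[1,0,0,0,0,0,0]]'
python3 -m jog '[[1,0,0,0,0,0,0],[1,0,0,0,0,0,0],[1,0,0,0,0,0,0],[1,0,0,0,0,0,0],[1,0,0,0,0,0,0],[1,0,0,0,0,0,0]]'
```

```text
time_s: 6.3
tool_pos: [0.4608, -0.4273, 0.0544]
eef_rot: [3.141, 0.0, 1.365]
ft_force: [0.3, 0.4, -0.1]
opening: 0.0417
time_s: 6.9
tool_pos: [0.4607, -0.4271, 0.0539]
eef_rot: [-3.141, -0.0, 1.365]
ft_force: [-1.2, -0.9, -2.2]
opening: 0.0159
```

```bash
python3 -m jog '[[1,0,0,0,0,0,0],[1,0,0,-0.02,0,0,0],[1,0,0,-0.03,0,0,0],[1,0,0,-0.04,0,0,0],[1,0,0,-0.035,0,0,0],[1,0,0,-0.01,0,0,0],[1,0,0,0,0,0,0]]'
python3 -m jog '[[1,0.02,0.003,0,0,0,0],[1,0.03,0.005,0,0,0,0],[1,0.03,0.005,0,0,0,0],[1,0.03,0.005,0,0,0,0],[1,0.03,0.005,0,0,0,0],[1,0.03,0.005,0,0,0,0],[1,0.03,0.005,0,0,0,0],[1,0.03,0.005,0,0,0,0],[1,0.03,0.005,0,0,0,0],[1,0.03,0.004,0,0,0,0],[1,0.028,0.002,0,0,0,0.075],[1,0,0,0,0,0,0]]'
python3 - <<'E'
from h import *
togo([.574,-.126,.189],1.29)
S=cams.get_image("scene")
a=cv2.resize(S["img"][120:320,80:340,::-1],None,fx=3,fy=3,interpolation=2)
cv2.imwrite("pics/d.png",a)
E
```

```text
time_s: 7.6
tool_pos: [0.4612, -0.4277, 0.1904]
eef_rot: [3.139, 0.002, 1.365]
ft_force: [-0.3, -0.2, -2.7]
opening: 0.0158
time_s: 8.8
tool_pos: [0.5742, -0.1208, 0.187]
eef_rot: [-3.139, -0.002, 1.294]
ft_force: [-0.2, 0.9, -2.3]
opening: 0.0162
t 8.8 pos [ 0.5742 -0.1208  0.187 ] [-3.1389 -0.0022  1.2937] F [-0.2475  0.8715 -2.3317] op 0.01622199014020164
tool shift -0.005062353626935749 0.0012565435277067025 -0.00197107965532628 turn z 0.0037097625747168905
```

View pics/d.png

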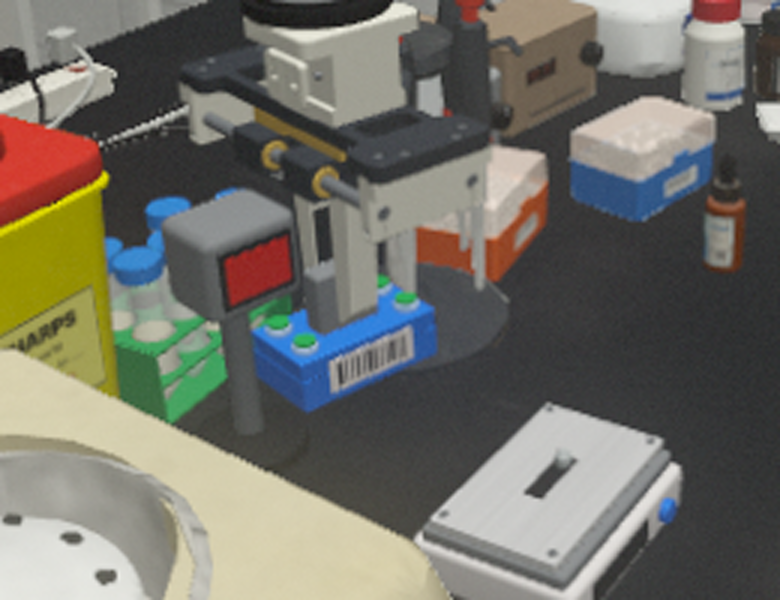

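```bash
python3 -m jog '[[1,-0.005,0.001,-0.001,0,0,0],[1,0,0,0,0,0,0],[1,0,0,0,0,0,0],[1,0,0,0,0,0,0],[1,0,0,0,0,0,0],[1,0,0,0,0,0,0],[1,0,0,0,0,0,0],[1,0,0,0,0,0,0],[1,0,0,0,0,0,0],[1,0,0,0,0,0,0],[1,0,0,0,0,0,0],[1,0,0,0,0,0,0]]'
python3 - <<'E'
from h import *
S=cams.get_image("scene");T=cams.get_image("top")
P=tri(S,np.array([563,456])/3+[80,120]-.33,T,[241.6,227.9]);print("pin tri",P)
hs=cv2.cvtColor(S["img"],cv2.COLOR_RGB2HSV)
# screws of deck in scene
c=np.array([[548,408],[652,440],[445,514],[553,552]])/3+[80,120]-.33
Q=plane(S,c,.055);print(Q,Q.mean(0))
print("pin S at .064",plane(S,np.array([[563,456]])/3+[80,120]-.33,.064))
# held block: caps from scene at z
B=.135+.037
g=cv2.inRange(hs,(45,100,80),(85,255,255));g[:,:165]=0;g[:,222:]=0;g[:208]=0;g[240:]=0
n,l,st,ce=cv2.connectedComponentsWithStats(g);ce=ce[1:][st[1:,4]>6];print(ce,plane(S,ce,B),plane(S,ce,B).mean(0))
togo([.4765,-.18,.13],1.606)
E
```

```text
time_s: 10.05
tool_pos: [0.5734, -0.131, 0.1901]
eef_rot: [3.142, 0.0, 1.29]
ft_force: [0.3, 0.9, -2.4]
opening: 0.0156
pin tri [ 0.47657207 -0.1951585   0.05744374]
[[ 0.51284294 -0.23742989  0.055     ]
 [ 0.43920846 -0.24047136  0.055     ]
 [ 0.50614723 -0.1152774   0.055     ]
 [ 0.43553909 -0.11860036  0.055     ]] [ 0.47343443 -0.17794475  0.055     ]
pin S at .064 [[ 0.47115138 -0.18760488  0.064     ]]
[[210.8        209.5       ]
 [218.68181818 214.63636364]
 [172.82089552 222.08955224]
 [166.51351351 232.59459459]
 [185.64       228.64      ]] [[ 0.57248412 -0.16600278  0.172     ]
 [ 0.54973597 -0.15831511  0.172     ]
 [ 0.60002547 -0.09829784  0.172     ]
 [ 0.58619166 -0.06742493  0.172     ]
 [ 0.5678352  -0.09301787  0.172     ]] [ 0.57525448 -0.1166117   0.172     ]
t 10.15 pos [ 0.5733 -0.131   0.1901] [-3.1415  0.0001  1.2899] F [ 0.0172 -0.3952 -2.7417] op 0.015853585105166084
tool shift -0.07390171121470236 -0.0794261516912045 0.06006856183559811 turn z -0.3161354106278891
```

```bash
python3 -m jog '[[1,-0.01,-0.02,0,0,0,0],[1,-0.01,-0.02,0,0,0,-0.106],[1,-0.01,-0.02,0,0,0,-0.105],[1,-0.01,-0.01,0,0,0,-0.105],[1,0,0,0.01,0,0,0],[1,0,0,0.01,0,0,0],[1,0,0,0,0,0,0],[1,0,0,0,0,0,0]]'
python3 -c "
from h import *
togo([.4755,-.178,.13],1.606)"
```

```text
time_s: 10.95
tool_pos: [0.4978, -0.154, 0.1695]
eef_rot: [-3.141, -0.001, 1.606]
ft_force: [0.0, 0.5, -2.2]
opening: 0.0161
t 10.95 pos [ 0.4978 -0.154   0.1695] [-3.1408 -0.0006  1.6057] F [ 0.0248  0.4522 -2.2258] op 0.01612159288655987
tool shift -0.02322150604565587 -0.023082712825116793 0.03947830565453961 turn z -0.00027333423886832797
```

```bash
python3 -m jog '[[1,-0.012,-0.012,0.01,0,0,0],[1,-0.011,-0.011,0.015,0,0,0],[1,0,0,0.012,0,0,0],[1,0,0,0.003,0,0,0],[1,0,0,0,0,0,0],[1,0,0,0,0,0,0]]'
python3 - <<'E'
from h import *
S=cams.get_image("scene");T=cams.get_image("top")
togo([.4755,-.178,.118],1.606)
a=cv2.resize(S["img"][190:340,190:330,::-1],None,fx=4,fy=4,interpolation=2)
cv2.imwrite("pics/e.png",a)
E
```

```text
time_s: 11.55
tool_pos: [0.4761, -0.1778, 0.1304]
eef_rot: [3.141, -0.0, 1.607]
ft_force: [-0.3, -0.2, -3.0]
opening: 0.0159
t 11.65 pos [ 0.4758 -0.1781  0.1306] [3.1405 0.0001 1.6065] F [ 1.013  -0.6173 -2.301 ] op 0.015740701234096228
tool shift 0.00013604899322208186 -0.0003284126694158572 0.012597861941217758 turn z 0.0005388090630635833
```

View pics/e.png

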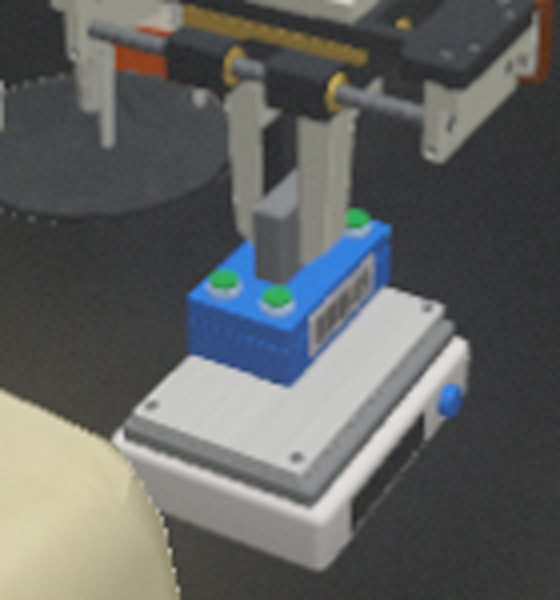

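```bash
python3 -m jog '[[1,0,0,0.008,0,0,0],[1,0,0,0.002,0,0,0],[1,0,0,0,0,0,0],[1,0,0,0,0,0,0]]'; python3 -m jog '[[1,0,0,0.002,0,0,0],[1,0,0,0,0,0,0],[1,0,0,0,0,0,0]]'; python3 -m jog '[[1,0,0,0.001,0,0,0],[1,0,0,0,0,0,0],[1,0,0,0,0,0,0]]'
```

```text
time_s: 12.05
tool_pos: [0.475, -0.1785, 0.12]
eef_rot: [-3.141, -0.0, 1.606]
ft_force: [-0.7, 0.5, -3.0]
opening: 0.0158
time_s: 12.35
tool_pos: [0.4752, -0.1786, 0.1183]
eef_rot: [3.141, 0.0, 1.606]
ft_force: [-0.6, -0.2, 1.2]
opening: 0.0161
time_s: 12.65
tool_pos: [0.4753, -0.1786, 0.1179]
eef_rot: [3.141, 0.001, 1.606]
ft_force: [-1.5, 1.0, 12.8]
opening: 0.0158
```

```bash
for i in 1; do python3 -m jog '[[1,-0.002,0,-0.0004,0,0,0],[1,-0.002,0,0,0,0,0],[1,0,0,0,0,0,0]]'; done; python3 -m jog '[[1,-0.002,0,0,0,0,0],[1,-0.001,0,0,0,0,0],[1,0,0,0,0,0,0]]';  python3 -m jog '[[1,-0.001,0,0,0,0,0],[1,-0.001,0,0,0,0,0],[1,0,0,0,0,0,0]]'
```

```text
time_s: 12.95
tool_pos: [0.4757, -0.1816, 0.1181]
eef_rot: [3.14, -0.001, 1.607]
ft_force: [-1.1, 4.6, 8.6]
opening: 0.0161
time_s: 13.25
tool_pos: [0.476, -0.184, 0.1181]
eef_rot: [3.14, -0.001, 1.607]
ft_force: [-1.0, 6.8, 9.1]
opening: 0.0156
time_s: 13.55
tool_pos: [0.4762, -0.1863, 0.118]
eef_rot: [3.14, -0.001, 1.607]
ft_force: [0.0, 5.1, 5.9]
opening: 0.0159
```

Force is falling; continue with 1 mm steps.

```bash
python3 -m jog '[[1,-0.001,0,0,0,0,0],[1,-0.001,0,0,0,0,0],[1,0,0,0,0,0,0]]'; python3 -m jog '[[1,-0.001,0,0.0003,0,0,0],[1,-0.001,0,0,0,0,0],[1,0,0,0,0,0,0]]'
```

```text
time_s: 13.85
tool_pos: [0.4753, -0.1898, 0.1174]
eef_rot: [-3.141, 0.0, 1.606]
ft_force: [0.3, -0.4, -3.1]
opening: 0.016
time_s: 14.15
tool_pos: [0.4753, -0.192, 0.117]
eef_rot: [-3.141, 0.0, 1.605]
ft_force: [0.0, 0.2, -2.8]
opening: 0.0156
```

```bash
python3 -m jog '[[1,-0.002,0,0,0,0,0],[1,-0.0015,0,0.001,0,0,0],[1,0,0,0.001,0,0,0],[1,0,0,0,0,0,0]]'; python3 -m jog '[[1,0,0,0.001,0,0,0],[1,0,0,0.001,0,0,0],[1,0,0,0,0,0,0]]';
```

```text
time_s: 14.55
tool_pos: [0.4755, -0.1951, 0.115]
eef_rot: [-3.141, -0.0, 1.606]
ft_force: [-0.4, 0.9, -2.8]
opening: 0.0155
time_s: 14.85
tool_pos: [0.4756, -0.195, 0.1131]
eef_rot: [-3.141, -0.0, 1.606]
ft_force: [0.6, 0.0, -2.6]
opening: 0.0154
```

Dropping in freely; deck contact expected at TCP ≈ 0.1085.

```bash
python3 -m jog '[[1,0,0,0.001,0,0,0],[1,0,0,0.001,0,0,0],[1,0,0,0,0,0,0],[1,0,0,0,0,0,0]]'; python3 -m jog '[[1,0,0,0.001,0,0,0],[1,0,0,0.001,0,0,0],[1,0,0,0,0,0,0]]'; python3 -m jog '[[1,0,0,0.001,0,0,0],[1,0,0,0,0,0,0],[1,0,0,0,0,0,0],[1,0,0,0,0,0,0]]'
```

```text
time_s: 15.25
tool_pos: [0.4756, -0.1951, 0.1112]
eef_rot: [-3.141, 0.0, 1.606]
ft_force: [0.5, -0.3, -2.4]
opening: 0.0162
time_s: 15.55
tool_pos: [0.4755, -0.1951, 0.1091]
eef_rot: [-3.141, -0.0, 1.606]
ft_force: [-0.3, -1.1, -2.9]
opening: 0.0157
time_s: 15.95
tool_pos: [0.4756, -0.1951, 0.1084]
eef_rot: [3.142, 0.0, 1.606]
ft_force: [-2.2, 0.3, 4.2]
opening: 0.016
```

```bash
python3 -m jog '[[1,0,0,0.001,0,0,0],[1,0,0,0.001,0,0,0],[1,0,0,0.001,0,0,0],[1,0,0,0,0,0,0],[1,0,0,0,0,0,0]]'; python3 -m jog '[[1,0,0,0.001,0,0,0],[1,0,0,0.001,0,0,0],[1,0,0,0.001,0,0,0],[1,0,0,0,0,0,0],[1,0,0,0,0,0,0]]'
```

```text
time_s: 16.45
tool_pos: [0.4756, -0.1951, 0.1053]
eef_rot: [3.142, 0.0, 1.606]
ft_force: [-3.6, 0.7, 7.1]
opening: 0.0157
time_s: 16.95
tool_pos: [0.4756, -0.1951, 0.1026]
eef_rot: [3.142, 0.0, 1.606]
ft_force: [-2.4, 0.6, 11.2]
opening: 0.0156
```

```bash
python3 -m jog '[[1,0,0,0.0008,0,0,0],[1,0,0,0,0,0,0],[1,0,0,0,0,0,0],[1,0,0,0,0,0,0],[1,0,0,0,0,0,0]]'
python3 - <<'E'
from h import *
togo([.4755,-.195,.1025],1.606)
S=cams.get_image("scene");T=cams.get_image("top")
cv2.imwrite("pics/f.png",np.hstack([cv2.resize(S["img"][190:340,190:330,::-1],(560,600),interpolation=2),cv2.resize(S["img"][160:280,290:410,::-1],(240,240)).repeat(1,0).copy() if 0 else cv2.copyMakeBorder(cv2.resize(S["img"][150:270,300:420,::-1],(240,240)),0,360,0,0,0)]))
E
```

```text
time_s: 17.45
tool_pos: [0.4756, -0.1951, 0.1025]
eef_rot: [3.141, 0.001, 1.606]
ft_force: [-5.0, 1.1, 22.3]
opening: 0.0159
t 17.45 pos [ 0.4756 -0.1951  0.1025] [3.1411 0.001  1.6058] F [-4.9622  1.0667 22.3456] op 0.01588075435403104
tool shift 0.00015047261248923646 -0.00013809491593393437 4.171188942579673e-05 turn z -0.00022489482792997784
```

View pics/f.png

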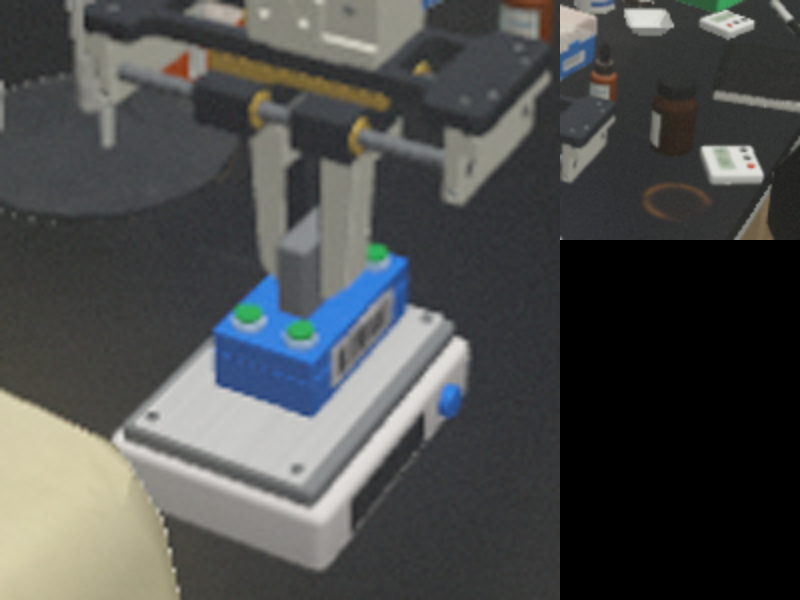

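The block sits flat on the pressed deck, and the force rose stiffly from 11 N to 22 N with no further travel, so the deck is at its stop. The bystanders are standing where they were.

```bash
python3 -m jog '[[1,0,0,0,0,0,0],[1,0,0,0,0,0,0],[1,0,0,0,0,0,0]]'; python3 -c "
from bench import workorder
print(workorder.sign_off())"
```

```text
time_s: 17.85
tool_pos: [0.4756, -0.1952, 0.1025]
eef_rot: [3.141, 0.001, 1.606]
ft_force: [-5.3, 1.1, 21.7]
opening: 0.0157
the job is handed in; nothing more can be done
None
```

I handed the job in at 17.9 s with the block on the pin, still gripped and pressed down; the sign-off gives no verdict.

- **Reader:** I gripped the block by its fin and held it about 10 cm in front of the red window for about 1.1 s. By my estimate it was about 4 mm off the window's middle sideways, with the angle within a few degrees of the head's.
- **Finding the pin:** I set the block down on the pin top (contact with the tool at z ≈ 0.1185 m) and slid it along -y until the contact force vanished. It then went down 10 mm onto the deck with the tool at y ≈ -0.195 m, about 15 mm from the deck's middle.
- **Pressing:** The tool went down another 6 mm to z = 0.1025 m. The force then rose from 11 N to 22 N with only 0.1 mm more travel, so I took the deck to be at its lower stop. The grip opening stayed at 15.7 mm, the block looked level, and the last picture showed the jar, dropper bottle and timer upright where they had been.

**What went wrong or disagreed:**
- **First grasp:** I lifted before the fingers had finished closing and came up empty. I saw no movement of the block and repeated the grasp.
- **Cameras:** The two views disagreed by about 3 mm on the deck's middle and 5 to 8 mm on the pin. Where the pin was felt agreed with the top view.

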